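Index the sensor test carousel by one hole

ROBOT

A 7-joint arm with a two-finger parallel gripper is mounted at the origin on the work surface. World frame = base frame: x ahead of the robot, y to its left, z up, the work surface at z = 0. Lengths are in m, angles in degrees, forces in N, time in s.
With the tool pointing down it reaches from about 0.4 to 0.85 m from the base axis. Payload 6.9 kg.
Tool frame: the origin (TCP) lies midway between the tips of the shut fingers; the grasp point (between the pads) lies 19 mm behind it; z points along the fingers, y is the line along which they close (so a half turn about z gives the same grasp; the last joint's range is limited). The gripper opens to 85 mm and grips with 20 to 120 N. Pads are 22 mm wide; open, the fingers measure 114 mm over their backs; the gripper's body (76 mm by 85 mm) begins 54 mm behind the grasp point. The pads swing forward as they close: fully open they stand 13 mm farther back than shut.
Start: joints at [-58.7, 29.078, -13.613, 85.955, 7.202, 65.827, -8.869], TCP at [0.267, 0.565, 0.231] pointing down, gripper open.
Joint ranges: [-176.47, 176.47], [-13.61, 117.27], [-81.72, 77.17], [0.22, 143.17], [-87.28, 267.28], [10, 112.55], [-165.47, 165.47]. Speed limits (degrees/s): [136.94, 136.94, 180, 180, 180, 180, 180].

INTERFACE

Orientations are given as a 3x3 rotation matrix whose columns are the frame's x, y, z axes.
In Python, from cell import ctrl gives the robot as it stands. The module is installed in compiled form; this text tells all that it offers.
- The arm moves only by the tool send_rows, never from a script. Its argument "moves" is a list of rows, each a list of 3 entries, a list of its own where there are three numbers: the shift along the tool's x, y, z in units of 300 mm (1.0 is 300 mm), then the turn about the tool's z in units of 45 degrees (1.0 is 45 degrees), then the opening, from 0 (shut) to 1 (fully open). A call has 1 to 12 rows; each row shifts and turns the commanded pose from where the row before left it, along the tool's axes as they then stand; what a row does not reach is not made up. A row lasts 1/12 s, in which the tool goes at most 41.7 mm and 7.16 degrees, less where a joint would pass 70% of its speed; a pose out of reach is approached as far as the arm can. A call with a number of a shift or a turn outside -1 to 1 is refused whole. A call with a gripper value outside its range is refused whole. The fingers move at their own pace and stop on an object; the grip force is fixed at half the most. Time passes only in rows, so rows that do not move let the fingers close. It gives the time, the measured TCP pose, the force, the opening and the grip force at its end, in the units of the state.
- ctrl.observe(): the state, without advancing time (a new reading comes with each control period).
- ctrl.snapshot(name): name is "scene" or "top" or "wrist"; returns a dict with "image" (384x512x3 uint8, red, green, blue), "depth" (384x512 float32, m along the optical axis (not along the pixel's ray), 0 where there is no reading), "vertical_fov" (degrees; the focal length in pixels is half the picture's height over the tangent of half this angle, whatever the lens; pixels are square), "cx", "cy" (the principal point, pixels), "k1" (the pictures are not rectified: a ray, as slopes to the right and down, at radius r is drawn at 1 + k1 r^2 times it, then the intrinsics apply), "eye" and "rotation" of the camera in the world. Camera axes: x right, y up, looking along -z (the intrinsics and any distortion apply to the point x, -y, -z); pixel columns grow to the right and rows downward; lengths in m; the calibration is good to about 2 mm. A picture is of the moment at which its call begins.
- ctrl.job_done(): hands the job in; it is judged then, once.
The state is a dict: "t": time; "joint_positions": joint angles; "joint_velocities": joint speeds; "joint_torque": joint torques, N m; "tcp_pos": TCP position; "tcp_rot": TCP orientation; "ft_force": force on the tool from outside, world axes, zero at the start; "wrist_torque": the same for the moment, N m; "opening": finger opening in m; "grasp_force": force on a finger pad.
Only numpy, scipy, OpenCV 4.12 (cv2) and the standard library are available. Lean on these libraries where they do the work, as an engineer would, in place of code of your own. Each camera call takes 0.05 s, during which the arm holds its last target. There are 200 camera calls.

TASK

Bring the next sensor under the reading head of the indexing carousel: with the fingertips press the red plunger in to unlock the blue plate, turn the plate anticlockwise (seen from above) to the very next hole and no further, and let the plunger spring up so that the plate is locked there. Grasp and lift nothing: the sensors keep riding upright in their nests, the things standing beside the carousel stay where they are, and the robot finishes clear of everything.

Things in the scene. Friction and masses are not known exactly. Their poses are not given: they have to be found in the camera images.
- index_base: Fixed carousel base, 284 mm across; origin on the bench on the plate's turning axis. Its aluminium flange (top 55 mm up) shows 8 dark index holes of 14 mm, every 45 degrees at 118 mm radius, joined by a narrow slot. Outside it, across from the plunger, a column 200 mm high carries a blue arm (182 to 200 mm up) with the reading head hanging over the plate down to 144 mm.
- index_axis (a point): Point on the vertical turning axis of the plate, at the height of the blue plate's top face (75 mm above the bench).
- turntable (a joint): Angle of the blue plate (196 mm across, with an ear carrying plunger and paddle) in rad, growing anticlockwise seen from above. Starts locked in a hole near 0; the next hole is at pi/4 = 0.785. About 1 degree of play in each hole. Unlocked, it turns with about 0.06 N m (0.5 N at the plunger) and does not coast.
- plunger (a joint): Press depth in m: 0 up, 0.012 fully in. Spring: 2.5 N at the start, about 5 N fully in. Pressed past 0.0075 the plate is free to turn. Let go between holes, the plunger stays caught at about 0.0075, the plate still free, and springs up by itself into the next hole the plate is turned to, locking it.
- plunger_top (a point): Centre of the flat top of the red round plunger head (36 mm across, 12 mm thick) on the plate's ear, 118 mm from the turning axis, 115 mm above the bench when up. Pressed straight down; rides round with the plate. Site axes: x away from the turning axis, y the anticlockwise direction of travel, z up.
- paddle_face (a point): Point on the face of the upright yellow paddle fixed to the plate's ear (44 mm along the radius, 10 mm thick, top 140 mm above the bench). The face looks back at the plunger, 28 mm ahead of its centre anticlockwise; point 125 mm above the bench. Pushing this face turns the plate anticlockwise. Axes as for plunger_top.
- sensor1: Loose sensor with green collar, steel body 30 mm across, 50 mm high, about 90 g, origin at its underside. It stands in a nest on the blue plate and rides with it; leave it in its nest.
- sensor2: Loose sensor with white collar, steel body 30 mm across, 50 mm high, about 90 g, origin at its underside. It stands in a nest on the blue plate and rides with it; leave it in its nest.
- sensor3: Loose sensor with orange collar, steel body 30 mm across, 50 mm high, about 90 g, origin at its underside. It stands in a nest on the blue plate and rides with it; leave it in its nest.
- nest1 (a point): Centre of the floor of the nest of sensor1 on the blue plate, 64 mm from the axis, 78 mm above the bench (nest rim 13 mm high, 42 mm across). This one comes under the reading head when the plate is turned on by one hole.
- nest2 (a point): Centre of the floor of the nest of sensor2 on the blue plate, 64 mm from the axis, 78 mm above the bench (nest rim 13 mm high, 42 mm across). It is under the reading head at the start.
- nest3 (a point): Centre of the floor of the nest of sensor3 on the blue plate, 64 mm from the axis, 78 mm above the bench (nest rim 13 mm high, 42 mm across). It has already passed the reading head.
- spare_sensor: Bystander: loose spare sensor with a blue collar, 30 mm across, 50 mm high, standing on the bench beside the carousel; origin at its underside. Leave it alone.
- gel_jar: Bystander: loose amber jar, 56 mm across, 70 mm high, standing on the bench beside the carousel; origin at its underside. Leave it alone.
Mind the look-alikes: they are no part of the job. What is shaped like the sensor3 but purple is not meant.

How it is judged:
By the outcome, as a careful person would: the job done as asked, in the order asked, and still so for the second after the job is handed in, with the robot touching nothing.
It also fails if it takes over 38 s, if anything falls off the work surface, if the arm or the gripper's body presses on something with over 40 N, if the wrist force passes 120 N, or if a joint passes its speed limit or range.

## Working session

There is one attempt and no reset: what is moved stays moved. The work goes in short steps, Python scripts to look and compute and a tool call to move; the robot and the scene stay as the last step left them, time stands still between calls to the robot, and variables do not carry over. Pictures are saved under pics/ and viewed, at most 10 in all, crops included, and the job is handed in when it is done.

Besides the shell and the picture viewer there is one more tool, called after ">>>" as name(argument=value, ...) on one line, values as JSON. send_rows: Moves the arm, as the interface text tells. Its arguments: {"type":"object","properties":{"moves":{"type":"array"}},"required":["moves"]}

```bash
mkdir -p pics; cat > h.py <<'E'
import numpy as np, cv2
from cell import ctrl
def snap(n,f=None):
    s=ctrl.snapshot(n)
    if f: cv2.imwrite('pics/'+f,s['image'][:,:,::-1])
    return s
def cloud(s):
    H,W=s['depth'].shape
    f=H/2/np.tan(np.radians(s['vertical_fov'])/2)
    K=np.array([[f,0,s['cx']],[0,f,s['cy']],[0,0,1.]])
    u,v=np.meshgrid(np.arange(W),np.arange(H))
    p=cv2.undistortPoints(np.stack([u,v],-1).reshape(-1,1,2).astype(float),K,np.array([s['k1'],0,0,0.])).reshape(H,W,2)
    d=np.stack([p[...,0],-p[...,1],-np.ones((H,W))],-1)@np.array(s['rotation']).T
    return d, np.array(s['eye'])+d*s['depth'][...,None]
E
python3 - <<'E'
from h import *
a=snap('scene','scene.png');b=snap('top','top.png')
for s in (a,b): print(s['eye'],s['vertical_fov'],s['k1'])
o=ctrl.observe();print(o['t'],o['tcp_pos'],o['tcp_rot'],o['ft_force'])
E
```

```text
[ 1.35483979 -0.17861145  0.69547089] 51.91217767747722 0.011314073137276923
[0.48865726 0.06821049 1.02398764] 51.094073421012624 -0.13048368167594288
0.1 [0.26654985 0.56481941 0.23051928] [[-9.04417656e-01  4.26647762e-01 -6.24873542e-04]
 [ 4.26648215e-01  9.04416446e-01 -1.48124692e-03]
 [-6.68247751e-05 -1.60626705e-03 -9.99998708e-01]] [ 0.07469224 -0.16328034 -0.51238122]
```

View pics/scene.png

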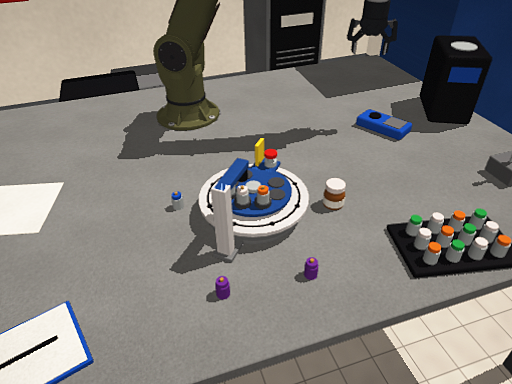

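View pics/top.png

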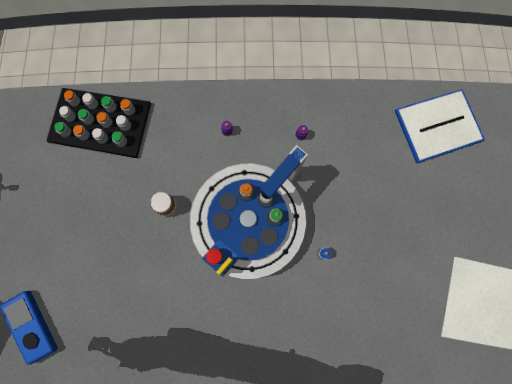

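The top view shows the carousel centre near (248,219), the red plunger at (214,257), the yellow paddle at (225,266), the column at (298,155), the jar at (163,204) and the spare sensor at (326,253). In the scene view the plunger is on the robot's side, at (270,156).

```bash
cat > m.py <<'E'
from h import *
def plane(d,eye,m,z):
    c=cv2.findContours(m.astype(np.uint8),0,2)[0]; c=max(c,key=cv2.contourArea)
    M=np.zeros(m.shape,np.uint8); cv2.drawContours(M,[c],-1,1,-1)
    dd=d[M>0]; p=eye+dd*((z-eye[2])/dd[:,2])[:,None]
    return p.mean(0),M>0,p
def measure():
    b=snap('top');d,P=cloud(b);eye=np.array(b['eye'])
    hsv=cv2.cvtColor(b['image'],cv2.COLOR_RGB2HSV);h,s,v=[hsv[...,i].astype(int) for i in range(3)]
    box=np.zeros(h.shape,bool);box[155:290,180:315]=1
    red=box&((h<6)|(h>174))&(s>170)&(v>90); yel=box&(h>22)&(h<33)&(s>150)&(v>90)
    # rim / index holes
    hole=box&(v<70)&(np.abs(P[...,2]-.055)<.02)
    return b,d,P,eye,hsv,red,yel,hole,box
E
python3 - <<'E'
from m import *
b,d,P,eye,hsv,red,yel,hole,box=measure()
for n,m,z in(('red',red,.115),('yel',yel,.14)):
    c,M,p=plane(d,eye,m,z); print(n,c,M.sum(),np.ptp(p,axis=0),'depth z',np.percentile(P[M][:,2],[5,50,95]))
# outer flange circle from depth: points on flange top at z~.055
fl=box&(np.abs(P[...,2]-.055)<.006)
c=cv2.findContours(fl.astype(np.uint8),0,1)[0];c=max(c,key=cv2.contourArea)
hull=cv2.convexHull(c).reshape(-1,2)
q=np.array([eye+d[y,x]*((.055-eye[2])/d[y,x,2]) for x,y in hull])[:,:2]
A=np.c_[2*q,np.ones(len(q))];s=np.linalg.lstsq(A,(q**2).sum(1),rcond=None)[0]
print('axis',s[:2],np.sqrt(s[2]+s[:2]@s[:2]))
n,l,st,ce=cv2.connectedComponentsWithStats(hole.astype(np.uint8))
for i in range(1,n):
    if st[i,4]>6:
        x,y=ce[i];D=d[int(round(y)),int(round(x))];w=eye+D*((.055-eye[2])/D[2]);print('hole',ce[i],st[i,4],w[:2],np.hypot(*(w[:2]-s[:2])),np.degrees(np.arctan2(*(w[:2]-s[:2])[::-1])))
for n,x,y,z in(('jar',163,203,.07),('spare',326,253,.05),('column',298,153,.2),('green',276,214,.128)):
    D=d[y,x];print(n,eye+D*((z-eye[2])/D[2]),P[y,x])
E
```

```text
red [0.51314898 0.13769781 0.115     ] 188 [3.14056950e-02 3.37159418e-02 2.22044605e-16] depth z [0.10818244 0.11481629 0.11719389]
yel [0.4913012  0.11347163 0.14      ] 95 [3.41535712e-02 3.07789464e-02 2.22044605e-16] depth z [0.10859619 0.13939634 0.14209553]
axis [0.59422063 0.05365654] 0.13395092338278713
hole [219.921875   197.79166667] 192 [0.65527269 0.12590901] 0.09459267038232559 49.80278544210571
hole [274.76923077 240.29554656] 247 [ 0.55024075 -0.00559476] 0.07378988298658815 -126.58503340001457
jar [0.64287602 0.26273866 0.07      ] [0.64309818 0.26301889 0.06862574]
spare [ 0.51613191 -0.12902294  0.05      ] [ 0.51620126 -0.12952078  0.04754153]
column [ 0.72481653 -0.04960772  0.2       ] [ 0.72498109 -0.04968982  0.19942585]
green [ 0.60391268 -0.00405819  0.128     ] [ 0.60425032 -0.0042699   0.12537523]
```

```bash
python3 - <<'E'
from m import *
b,d,P,eye,hsv,red,yel,hole,box=measure()
w=eye+d*((.055-eye[2])/d[...,2])[...,None]
v=hsv[...,2].astype(np.uint8);bh=cv2.morphologyEx(v,cv2.MORPH_BLACKHAT,cv2.getStructuringElement(2,(9,9)))
r=np.hypot(w[...,0]-.594,w[...,1]-.0537); ring=(r>.107)&(r<.129)&(np.abs(P[...,2]-.055)<.012)&(hsv[...,1]<90)
m=ring&(bh>50)
q=w[m][:,:2];wt=bh[m].astype(float)
for k in range(5):
    A=np.c_[2*q,np.ones(len(q))];W=np.sqrt(wt)[:,None]
    s=np.linalg.lstsq(A*W,(q**2).sum(1)*W[:,0],rcond=None)[0];R=np.sqrt(s[2]+s[:2]@s[:2])
    e=np.abs(np.hypot(*(q-s[:2]).T)-R);k=e<max(.004,2*np.median(e));q,wt=q[k],wt[k]
print('axis',s[:2],R,len(q))
o=(m&(bh>60)).astype(np.uint8);o=cv2.morphologyEx(o,cv2.MORPH_OPEN,np.ones((3,3)))
n,l,st,ce=cv2.connectedComponentsWithStats(o)
for i in range(1,n):
    p=w[l==i].mean(0)[:2]-s[:2];print(st[i,4],np.hypot(*p),np.degrees(np.arctan2(p[1],p[0])))
p=np.array([.51315,.1377])-s[:2];print('plunger',np.hypot(*p),np.degrees(np.arctan2(p[1],p[0])))
E
```

```text
axis [0.60087177 0.05914748] 0.11783096393640541 636
19 0.11738414022986948 3.267241974791629
9 0.11575755890270395 48.18513174483358
47 0.11748598591574648 -90.66441908655347
35 0.11819605445207731 92.18617114887613
9 0.11684579591665145 -102.41438952545032
9 0.11727329229481831 -108.48426751916503
12 0.11990788973919134 -131.07962359050887
30 0.11869924983167922 -175.6860727114653
plunger 0.11775231183144803 138.15639873085937
```

>>> send_rows(moves=[[[-0.112,-0.081,0],0,0],[[-0.112,-0.081,0],0,0],[[-0.112,-0.081,0],0,0],[[-0.112,-0.081,0],0,0],[[-0.112,-0.081,0],0,0],[[-0.112,-0.081,0],0,0],[[-0.112,-0.081,0],0,0],[[-0.112,-0.081,0],0,0],[[-0.112,-0.081,0],0,0],[[-0.112,-0.081,0],0,0],[[-0.112,-0.081,0],0,0],[[-0.112,-0.081,0],0,0]])

```text
t: 1.2
tcp_pos: [0.5075, 0.1275, 0.2314]
tcp_rot: [[-0.904, 0.427, 0.0], [0.427, 0.904, 0.0], [-0.0, 0.0, -1.0]]
ft_force: [0.4, 0.2, -0.9]
opening: 0.0003
grasp_force: 0.0
```

>>> send_rows(moves=[[[0,0,0],0.158,0],[[0,0,0],0.158,0],[[0,0,0],0.158,0],[[0,0,0],0.158,0],[[0,0,0],0.158,0],[[0,0,0],0.158,0],[[0,0,0],0.158,0],[[0,0,0],0.158,0],[[0,0,0],0.158,0],[[0,0,0],0.158,0],[[0,0,0],0.158,0],[[0,0,0],0.158,0]])

```text
t: 2.2
tcp_pos: [0.5068, 0.1295, 0.2312]
tcp_rot: [[0.357, 0.934, -0.0], [0.934, -0.357, -0.0], [-0.0, -0.0, -1.0]]
ft_force: [0.3, 0.0, -0.1]
opening: -0.0001
grasp_force: 0.0
```

>>> send_rows(moves=[[[0,0,0],0.158,0],[[0,0,0],0.158,0],[[0,0,0],0.155,0],[[0,0,0],0,0],[[0,0,0],0,0]])

```text
t: 2.62
tcp_pos: [0.5068, 0.1296, 0.2311]
tcp_rot: [[0.663, 0.749, -0.0], [0.749, -0.663, -0.0], [-0.0, -0.0, -1.0]]
ft_force: [0.3, 1.2, 0.7]
opening: 0.0003
grasp_force: 0.0
```

```bash
python3 - <<'E'
from m import *
s=snap('wrist','w1.png');d,P=cloud(s);eye=np.array(s['eye'])
hsv=cv2.cvtColor(s['image'],cv2.COLOR_RGB2HSV);h,S,v=[hsv[...,i].astype(int) for i in range(3)]
red=((h<6)|(h>174))&(S>170)&(v>90)&(np.abs(P[...,2]-.115)<.004); yel=(h>22)&(h<33)&(S>150)&(v>90)&(np.abs(P[...,2]-.14)<.004)
for m,z in((red,.115),(yel,.14)):
    if m.any(): c,M,p=plane(d,eye,m,z);print(c,M.sum(),np.ptp(p,axis=0),cv2.minAreaRect((p[:,:2]*1000).astype(np.float32)))
E
```

```text
[0.51494078 0.1399527  0.115     ] 1374 [0.0343547  0.03474159 0.        ] ((514.8474731445312, 139.82582092285156), (34.67991256713867, 33.902992248535156), 48.417724609375)
[0.49284519 0.11578925 0.14      ] 673 [3.65314947e-02 3.43486847e-02 5.55111512e-17] ((493.0771789550781, 115.73863983154297), (10.978596687316895, 42.30664825439453), 47.123592376708984)
```

View pics/w1.png

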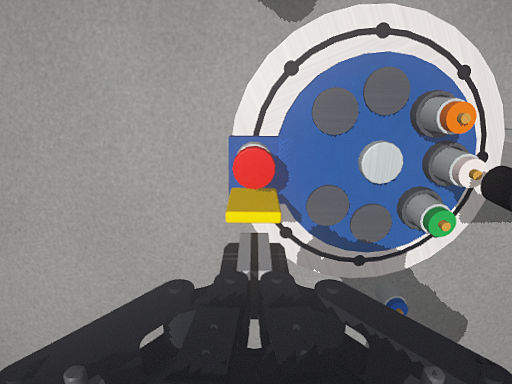

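The wrist view shows the plunger at (254,168), the paddle at (253,210) and the shut fingertips at (255,255). They are aligned with the paddle's radius, and the pose agrees with the top view to 2 mm. Next I descend between the plunger centre and the paddle.

>>> send_rows(moves=[[[0.005,0,0.05],0,0],[[0,0,0.07],0,0],[[0,0,0.07],0,0],[[0,0,0.06],0,0],[[0,0,0.05],0,0],[[0,0,0.03],0,0],[[0,0,0.03],0,0],[[0,0,0],0,0]])

```text
t: 3.33
tcp_pos: [0.5073, 0.1304, 0.122]
tcp_rot: [[0.665, 0.747, -0.002], [0.747, -0.665, -0.001], [-0.002, -0.001, -1.0]]
ft_force: [-0.5, -0.1, 0.1]
opening: -0.0001
grasp_force: 0.0
```

>>> send_rows(moves=[[[0,0,0.012],0,0],[[0,0,0.012],0,0],[[0,0,0.012],0,0],[[0,0,0.008],0,0],[[0,0,0.008],0,0],[[0,0,0.006],0,0],[[0,0,0],0,0],[[0,0,0],0,0]])

```text
t: 4.0
tcp_pos: [0.5084, 0.1306, 0.1062]
tcp_rot: [[0.666, 0.746, 0.001], [0.746, -0.666, 0.0], [0.001, 0.001, -1.0]]
ft_force: [1.8, -0.9, 3.8]
opening: -0.0001
grasp_force: 1.8
```

>>> send_rows(moves=[[[0,0,0.005],0,0],[[-0.008,0,0],0,0],[[-0.008,0,0],0,0],[[-0.007,0,0],0,0],[[-0.0137,0.0022,0],-0.0444,0],[[-0.0137,0.0022,0],-0.0444,0],[[-0.0137,0.0022,0],-0.0444,0],[[-0.0137,0.0022,0],-0.0444,0],[[-0.0137,0.0022,0],-0.0444,0],[[0,0,0],0,0]])

```text
t: 4.83
tcp_pos: [0.4931, 0.106, 0.1046]
tcp_rot: [[0.526, 0.85, 0.0], [0.85, -0.526, -0.001], [-0.0, 0.0, -1.0]]
ft_force: [1.7, -0.9, 4.1]
opening: 0.0001
grasp_force: 2.0
```

```bash
cat > q.py <<'E'
from m import *
b,d,P,eye,hsv,red,yel,hole,box=measure()
ax=np.array([.60087,.05915]);A=lambda p:np.degrees(np.arctan2(p[1]-ax[1],p[0]-ax[0]))%360
h,s,v=[hsv[...,i].astype(int) for i in range(3)]
g=box&(h>50)&(h<80)&(s>120)&(v>60)
for n,m,z in(('red',red,.107),('yel',yel,.14),('green',g,.12)):
    if m.any(): c,M,p=plane(d,eye,m,z);print(n,c,M.sum(),np.hypot(*(c[:2]-ax)),A(c))
o=ctrl.observe();t=o['tcp_pos'];r=o['tcp_rot'];print('tcp',t,np.hypot(*(t[:2]-ax)),A(t),'tool x',np.degrees(np.arctan2(r[1][0],r[0][0])),o['ft_force'],o['t'])
cv2.imwrite('pics/t_%.0f.png'%(o['t']*100),cv2.resize(b['image'][140:300,160:340,::-1],None,fx=3,fy=3))
E
python3 q.py
```

```text
yel [0.61590779 0.00094827 0.14      ] 1 0.060113034626406485 284.4868928499893
green [ 0.62028582 -0.00231428  0.12      ] 89 0.06445798757844973 287.5306973832844
tcp [0.49326083 0.10641483 0.10452221] 0.11753168914654046 156.28763078248002 tool x 58.12434130125256 [ 2.59976543 -1.64407336  4.27601685] 4.8833
```

>>> send_rows(moves=[[[-0.0137,0.001,0],-0.06,0],[[-0.0137,0.001,0],-0.06,0],[[-0.0137,0.0014,0],-0.06,0],[[-0.0137,0.0014,0],-0.06,0],[[-0.0137,0.0014,0],-0.06,0],[[-0.0137,0.0014,0],-0.0444,0],[[-0.0137,0.0014,0],-0.0444,0],[[-0.0137,0.0014,0],-0.0444,0],[[-0.0137,0.0014,0],-0.0444,0],[[0,0,0],0,0]])

```text
t: 5.72
tcp_pos: [0.4832, 0.0712, 0.1044]
tcp_rot: [[0.179, 0.984, -0.0], [0.984, -0.179, -0.0], [-0.0, -0.0, -1.0]]
ft_force: [1.5, -1.5, 3.9]
opening: 0.0
grasp_force: 2.0
```

```bash
python3 q.py
```

```text
yel [0.63181189 0.00717141 0.14      ] 1 0.060491111897541014 300.76455579068977
green [0.6347779  0.00552341 0.12      ] 59 0.06344727237976286 302.3050202508449
tcp [0.48318531 0.07161238 0.10439675] 0.11834270839784501 173.95511361201696 tool x 79.59473894262837 [ 1.5795186  -1.07781835  3.14809089] 5.7667
```

>>> send_rows(moves=[[[0,0,-0.015],0,0],[[0,0,-0.02],0,0],[[0,0,-0.014],0,0],[[0,0,0],0,0],[[-0.01,0.001,0],0,0],[[-0.01,0.001,0],0,0],[[-0.0137,0.0016,0],-0.0444,0],[[-0.0137,0.0018,0],-0.0444,0],[[-0.0137,0.002,0],-0.0444,0],[[-0.0137,0.002,0],-0.0444,0],[[0,0,0],0,0]])

```text
t: 6.68
tcp_pos: [0.4826, 0.0483, 0.1189]
tcp_rot: [[0.04, 0.999, -0.001], [0.999, -0.04, -0.0], [-0.0, -0.001, -1.0]]
ft_force: [-0.3, 0.2, -0.2]
opening: 0.0003
grasp_force: 0.0
```

```bash
python3 q.py
```

```text
green [0.63841858 0.01261821 0.12      ] 35 0.05979216917160881 308.9016063044178
tcp [0.48256373 0.04845701 0.11888138] 0.11878852358250468 185.1645863087376 tool x 87.6073148110425 [ 0.26469435 -0.20732759  0.13888818] 6.7333
```

>>> send_rows(moves=[[[-0.007,0.001,0],-0.022,0],[[-0.007,0.001,0],-0.022,0],[[-0.007,0.001,0],-0.022,0],[[-0.007,0.001,0],-0.022,0],[[0,0,0],0,0]])

```text
t: 7.15
tcp_pos: [0.484, 0.0399, 0.1191]
tcp_rot: [[-0.03, 1.0, 0.0], [1.0, 0.03, -0.001], [-0.001, 0.0, -1.0]]
ft_force: [0.5, 0.5, -0.3]
opening: 0.0002
grasp_force: 0.0
```

```bash
python3 q.py; python3 -c "
from h import *
s=snap('scene');cv2.imwrite('pics/s2.png',cv2.resize(s['image'][120:270,180:340,::-1],None,fx=4,fy=4))"
```

```text
green [0.64065551 0.0189944  0.12      ] 19 0.05652750495142073 314.73474662814283
tcp [0.48405398 0.040145   0.11909654] 0.11835189950819099 189.2405886029077 tool x 91.63743507060734 [ 1.09360272  0.85552191 -0.39681606] 7.2
```

View pics/s2.png

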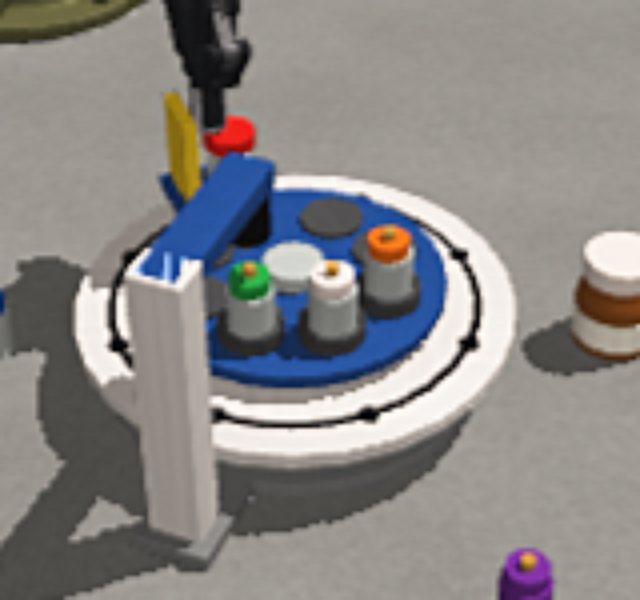

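The close view shows the fingertips at (215,115) between the red plunger (232,135) and the yellow paddle (182,150). All three sensors are upright and the plate is not at the hole yet, so I keep pushing gently.

>>> send_rows(moves=[[[-0.0035,0.0005,0],-0.011,0],[[-0.0035,0.0005,0],-0.011,0],[[-0.0035,0.0005,0],-0.011,0],[[-0.0035,0.0005,0],-0.011,0],[[0,0,0],0,0]])

```text
t: 7.67
tcp_pos: [0.4848, 0.0363, 0.1191]
tcp_rot: [[-0.064, 0.998, 0.0], [0.998, 0.064, -0.0], [-0.0, 0.0, -1.0]]
ft_force: [-0.1, 1.0, 0.5]
opening: -0.0001
grasp_force: 0.0
```

```bash
cat > r.py <<'E'
from m import *
s=snap('scene');d,P=cloud(s)
hsv=cv2.cvtColor(s['image'],cv2.COLOR_RGB2HSV);h,S,v=[hsv[...,i].astype(int) for i in range(3)]
B=np.zeros(h.shape,bool);B[130:240,200:310]=1;ax=np.array([.60087,.05915])
for n,m in(('green',(h>50)&(h<80)&(S>120)),('orange',(h>6)&(h<16)&(S>180)),('red',((h<5)|(h>175))&(S>170)),('yel',(h>22)&(h<33)&(S>150))):
    p=P[B&m&(v>60)]; p=p[p[:,2]>np.percentile(p[:,2],60)] if len(p) else p
    if len(p): c=np.median(p,0);print(n,len(p),c.round(4),p[:,2].max().round(4),'ang %.1f'%(np.degrees(np.arctan2(c[1]-ax[1],c[0]-ax[0]))%360))
o=ctrl.observe();print(o['t'],o['tcp_pos'].round(4),o['ft_force'].round(1))
E
python3 r.py
```

```text
green 26 [0.6524 0.0132 0.1222] 0.1292 ang 318.2
orange 27 [0.6468 0.1021 0.123 ] 0.6955 ang 43.1
red 34 [0.4857 0.054  0.1151] 0.6955 ang 182.6
yel 59 [0.4961 0.0175 0.1366] 0.1414 ang 201.7
7.7167 [0.4847 0.0364 0.1191] [-0.8 -0.7  1. ]
```

>>> send_rows(moves=[[[-0.003,0.0004,0],-0.005,0],[[-0.003,0.0004,0],-0.005,0],[[0,0,0],0,0]])

```text
t: 7.97
tcp_pos: [0.4851, 0.0347, 0.1191]
tcp_rot: [[-0.072, 0.997, 0.0], [0.997, 0.072, -0.0], [-0.0, 0.0, -1.0]]
ft_force: [-0.2, -0.7, 0.0]
opening: -0.0002
grasp_force: 0.0
```

```bash
python3 r.py
```

```text
green 25 [0.6546 0.0142 0.1223] 0.1243 ang 320.0
orange 26 [0.6471 0.1035 0.1228] 0.128 ang 43.8
red 33 [0.485  0.0551 0.1152] 0.1172 ang 182.0
yel 62 [0.4957 0.0159 0.1372] 0.1983 ang 202.3
8.0167 [0.4851 0.0347 0.1191] [ 0.4  0.1 -0.1]
```

>>> send_rows(moves=[[[-0.003,0.0004,0],-0.005,0],[[-0.003,0.0004,0],-0.005,0],[[0,0,0],0,0]])

```text
t: 8.27
tcp_pos: [0.4853, 0.0336, 0.1191]
tcp_rot: [[-0.08, 0.997, -0.0], [0.997, 0.08, 0.001], [0.001, -0.0, -1.0]]
ft_force: [-0.7, 2.9, 1.2]
opening: 0.0
grasp_force: 1.5
```

```bash
python3 r.py; python3 -c "
from h import *
s=snap('scene');cv2.imwrite('pics/s3.png',cv2.resize(s['image'][130:210,190:310,::-1],None,fx=6,fy=6))"
```

```text
green 25 [0.655  0.0138 0.1223] 0.6955 ang 320.1
orange 26 [0.6461 0.1028 0.1223] 0.6955 ang 44.0
red 34 [0.488  0.0507 0.1153] 0.1185 ang 184.3
yel 62 [0.4946 0.0142 0.1374] 0.1992 ang 202.9
8.3167 [0.4853 0.0336 0.1191] [-1.1  3.4  0. ]
```

View pics/s3.png

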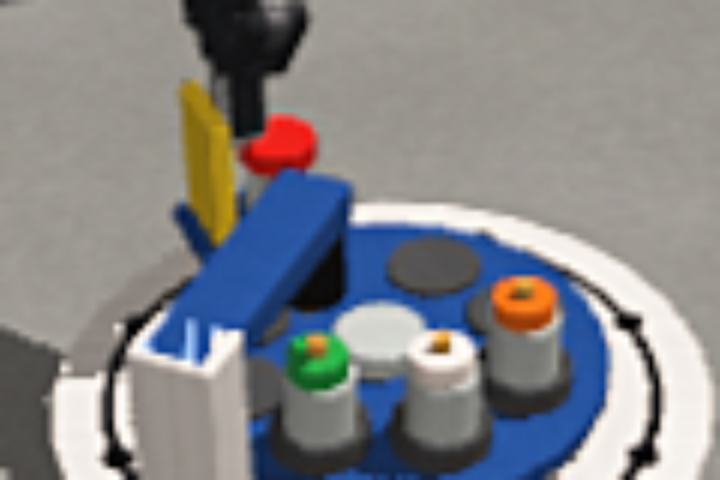

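The fingertips touch the paddle at (235,140), the plunger at (280,145) stands up, and a 3 N reaction has appeared. One tiny push will confirm the lock.

>>> send_rows(moves=[[[-0.003,0,0],0,0],[[0,0,0],0,0]])

```text
t: 8.53
tcp_pos: [0.4854, 0.0334, 0.1191]
tcp_rot: [[-0.08, 0.997, -0.0], [0.997, 0.08, 0.001], [0.001, -0.0, -1.0]]
ft_force: [-1.1, 6.4, 0.5]
opening: -0.0001
grasp_force: 3.1
```

Reaction doubles with no motion, so the plate is locked. I back off 4 mm (still over the plunger, with no contact), rise, and retreat.

>>> send_rows(moves=[[[0.012,0,0],0,0],[[0.005,0,-0.01],0,0],[[0,0,-0.04],0,0],[[0,0,-0.08],0,0],[[0,0,-0.1],0,0],[[0,0,-0.1],0,0],[[0,0,-0.1],0,0],[[0,-0.08,0],0,0],[[0,-0.08,0],0,0],[[0,-0.08,0],0,0],[[0,0,0],0,0]])

```text
t: 9.45
tcp_pos: [0.4091, 0.0303, 0.2484]
tcp_rot: [[-0.078, 0.997, -0.002], [0.997, 0.078, -0.001], [-0.001, -0.002, -1.0]]
ft_force: [-1.3, -0.2, -0.2]
opening: 0.0004
grasp_force: 0.0
```

>>> send_rows(moves=[[[0.1,0,0],0,0],[[0.1,0,0],0,0],[[0.1,0,0],0,0],[[0.1,0,0],0,0],[[0.1,0,0],0,0],[[0.1,0,0],0,0],[[0.1,0,0],0,0],[[0.1,0,0],0,0],[[0,0,0],0,0],[[0,0,0],0,0]])

```text
t: 10.28
tcp_pos: [0.3943, 0.2722, 0.2479]
tcp_rot: [[-0.082, 0.997, -0.0], [0.997, 0.082, -0.0], [-0.0, -0.0, -1.0]]
ft_force: [-0.2, -0.5, 0.5]
opening: 0.0001
grasp_force: 0.0
```

```bash
sed -i 's/.107)/.115)/' q.py; python3 q.py; python3 r.py; ls pics
```

```text
red [0.48318651 0.0503287  0.115     ] 183 0.11801363457221466 184.28675022007317
yel [0.48569696 0.01897074 0.14      ] 109 0.12198033529420345 199.23183175285035
green [0.64347707 0.02314225 0.12      ] 16 0.055784590013224104 319.7984446506469
tcp [0.3945979  0.27060459 0.24790948] 0.2954001020395251 134.28920100763446 tool x 94.58024415673809 [-0.13151256 -1.06466103  0.30032714] 10.3333
green 25 [0.6538 0.0134 0.1223] 0.1245 ang 319.2
orange 27 [0.6471 0.1033 0.1223] 0.1272 ang 43.7
red 40 [0.4871 0.0482 0.1157] 0.1172 ang 185.5
yel 64 [0.4957 0.0152 0.1383] 0.1985 ang 202.7
10.3833 [0.3947 0.2698 0.2479] [ 0.  -0.4  0.3]
s2.png
s3.png
scene.png
t_1033.png
t_488.png
t_577.png
t_673.png
t_720.png
top.png
w1.png
```

View pics/t_1033.png

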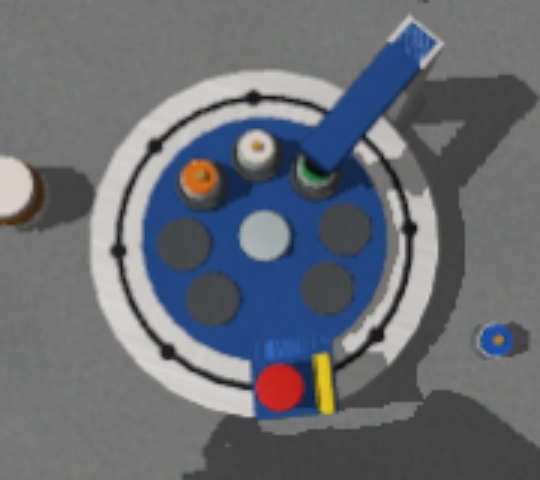

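```bash
python3 - <<'E'
from m import *
b,d,P,eye,hsv,red,yel,hole,box=measure()
c,M,p=plane(d,eye,red,.115);z=P[M][:,2];print(np.percentile(z,[10,25,50,75,90]))
E
```

```text
[0.11298337 0.11414165 0.11524804 0.1161194  0.11692531]
```

The green sensor at (318,175) is under the head. The plunger (280,387) is up at 115 mm, 46° on, which is within the play. Everything stands and the robot is clear.

```bash
python3 -c "
from cell import ctrl
print(ctrl.job_done())"
```

```text
the job is handed in; nothing more can be done
None
```

The plate was turned one hole anticlockwise and is locked with the plunger up and sensor1 under the reading head; the robot is clear and the job is handed in (about 10.5 s used, verdict not shown).

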